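Meter one charge of grinding balls from a slide-gate hopper

ROBOT

A 7-joint arm with a two-finger parallel gripper is mounted at the origin on the work surface; the furniture and walls round the work are solid. World frame = base frame: x ahead of the robot, y to its left, z up, the work surface at z = 0. Lengths are in m, angles in rad, forces in N, time in s.
With the tool pointing down it reaches from about 0.4 to 0.875 m from the base axis. Payload 19.3 kg.
Tool frame: the origin (TCP) lies between the finger pads; the fingertips stand bot.tcp_to_tips ahead of it and the grasp point (between the pads) lies 3 mm ahead of it (bot.tcp_to_tips is the distance from the TCP to the fingertips, in m); x points along the fingers, y is the direction in which the jaws open and shut, and the axes are right-handed (so a half turn about x gives the same grasp; the last joint's range is limited). The gripper opens to 85 mm and grips with 20 to 120 N. Pads are 22 mm wide; open, the fingers measure 114 mm over their backs; the gripper's body (76 mm by 85 mm) begins 54 mm behind the grasp point. The pads swing forward as they close: fully open they stand 13 mm farther back than shut.
Start: joints at [-1.268, 0.521, -0.036, 1.599, 0.021, 1.021, -0.113], TCP at [0.228, 0.582, 0.253] pointing down, gripper open.
Joint ranges: [-2.91, 2.91], [-0.3, 2.13], [-1.5, 1.42], [0.17, 2.43], [-1.26, 4.41], [0.16, 1.93], [-2.52, 2.52]. Speed limits (rad/s): [1.89, 1.89, 2.39, 2.39, 3.01, 3.01, 3.01].

INTERFACE

Orientations are given as [roll, pitch, yaw] about the fixed x, y, z axes, in that order (R = Rz(yaw) Ry(pitch) Rx(roll)).
In Python, from workcell import bot, eyes gives the robot as it stands. The module is installed in compiled form; this text tells all that it offers.
- The arm moves only by the tool step_arm, never from a script. Its argument "targets" is a list that holds one entry, the list of rows, each a list of 7 numbers: the shift along the tool's x, y, z in cm, then the turn, a rotation vector about the tool's x, y, z in rad, then the opening, from 0 (shut) to 1 (fully open). A call has 1 to 10 rows; each row is the pose to reach, as a shift and turn from the pose measured when the call began, along the tool's axes at that moment; what a row does not reach only later rows make up. A row lasts 1/10 s, in which the tool goes at most 50 mm and 8.59 degrees, less where a joint would pass 70% of its speed; a pose out of reach is approached as far as the arm can. A call with a gripper value outside its range is refused whole. The fingers move at their own pace and stop on an object; "grip_force" is the grip in N (left out, the last holds). Time passes only in rows, so rows that repeat a pose let the fingers close. It gives the time, the measured TCP pose, the force and the opening at its end, in the units of the state.
- bot.observe(): the state, without advancing time (a new reading comes with each control period).
- eyes.grab_frame(name): name is "side" or "top" or "wrist"; returns the picture (480x640x3 uint8, red, green, blue); there is no depth.
- eyes.get_calibration(name): a dict with "fx", "fy", "cx", "cy" (pixels), "k1" (the pictures are not rectified: a ray, as slopes to the right and down, at radius r is drawn at 1 + k1 r^2 times it, then the intrinsics apply), "camera_from_world" (4x4, takes a point from world to camera coordinates); the wrist camera has in their place "hand_eye" (4x4, takes a point from camera to tool coordinates, whose origin is the TCP and whose axes are the tool frame's). Camera axes: x right, y down, z forward; pixel columns grow to the right and rows downward; lengths in m; the calibration is good to about 2 mm. A picture is of the moment at which its call begins: read the wrist's pose just before it. get_calibration takes no time and is no camera call.
- bot.job_done(): hands the job in, once; it reports no verdict.
The state is a dict: "clock": time; "qpos": joint angles; "qd": joint speeds; "joint_efforts": joint torques, N m; "position": TCP position; "tool_rot": TCP orientation; "force": force on the tool from outside, world axes, zero at the start; "moment": the same for the moment, N m; "grip_width": finger opening in m.
Only numpy, scipy, OpenCV 4.12 (cv2) and the standard library are available. Lean on these libraries where they do the work, as an engineer would, in place of code of your own. Each camera call takes 0.05 s, during which the arm holds its last target.

TASK

One of the two hoppers holds white grinding balls, the other grinding cylinders. On the hopper with balls, pull the bottom slide gate about 40 mm open by its upright black grip, so that the two balls of the rear pocket fall into the beaker below and those of the front pocket stay in; then push the gate fully shut and let go. Leave the gate of the other hopper alone.

Things in the scene. Friction and masses are not known exactly. Their poses are not given: they have to be found in the camera images.
- ball_dispenser: Ball hopper, fixed to the bench: clear walls 82 x 38 mm, rim 190 mm up, flared 12 mm outward, on four posts and a 6 mm foot plate. Two 30 mm square pockets in a row, 12 mm divider between, two stacked balls in each, over one sliding bottom gate (top at z 117 mm). Origin: on the bench under the rear pocket (far from the grip); the front pocket lies at x -42 mm. Gate opens to -x; z up.
- ball_gate_grip (a point): Point on the ball gate's upright black grip, 17 mm under its top and midway across: a block 22 mm along x (the pull), 14 mm along y, z 143 to 187 mm, on a tongue 60 mm in front of the hopper walls, free on both y sides for pinching from above. Axes turn with the hopper: +x from grip to hopper (push shut), -x pull open, z up.
- ball_gate (a joint): Opening of the ball hopper's gate in m: 0 shut (hard stop), 0.085 fully out (hard stop). It slides level with about 2 N of friction and stays where it is left; it may start up to 11 mm ajar. The rear pocket has emptied once the opening passes about 0.033; the front pocket starts to empty at about 0.055.
- beaker: Clear glass beaker, 75 mm high, 68 mm over the lip, loose on the foot plate under the rear pocket of the ball hopper. Origin: centre of its underside, z up.
- ball_rear_top: White ceramic ball, 24 mm in diameter, about 20 g, the upper of the two in the rear pocket, the last of them to fall. Origin: its centre.
- ball_front_low: The same kind of ball, the lower of the two in the front pocket, the first of them to fall. Origin: its centre.
- cylinder_gate (a joint): Opening in m of the gate of the other, equal hopper, which holds white cylinders 23 mm wide and 22 mm high and has a small mortar beneath it: to be left alone.

How it is judged:
On the way:
1. the gate stands open and both balls of the rear pocket have dropped into the beaker (horizontal distance between ball_rear_top and beaker below 0.032 m and z of ball_rear_top in the frame of beaker below 0.065 m and value of joint ball_gate above 0.02 m), for 0.1 s.
At the end, for the whole second after the job is handed in: The rear pocket's balls lie at rest in the beaker; the front pocket's balls are still in the hopper; the ball gate is shut to within 5 mm; the beaker stands upright (within about 8 degrees) within 20 mm of where it was; the other gate is not open by more than 12 mm (horizontal distance between ball_rear_top and beaker below 0.032 m and z of ball_rear_top in the frame of beaker below 0.065 m and value of joint ball_gate below 0.005 m and linear speed of ball_rear_top below 0.05 m/s and z of ball_front_low in the frame of ball_dispenser above 0.12 m and horizontal distance between ball_front_low and ball_dispenser below 0.06 m and angle between beaker's own z axis and vertical below 0.15 rad and distance of beaker from where it was at the start of the episode below 0.02 m and value of joint cylinder_gate below 0.012 m); the robot touches nothing.
It fails at once if a ball of the front pocket drops out (z of ball_front_low in the frame of ball_dispenser below 0.118 m).
It fails at once if the gate of the hopper with cylinders is pulled open by more than 12 mm (value of joint cylinder_gate above 0.012 m).
It fails at once if the beaker is knocked over (angle between beaker's own z axis and vertical above 0.5 rad).
It also fails if it takes over 29 s, if anything falls off the work surface, if the arm or the gripper's body presses on something with over 40 N, if the wrist force passes 120 N, or if a joint passes its speed limit or range.

## Working session

There is one attempt and no reset: what is moved stays moved. The work goes in short steps, Python scripts to look and compute and a tool call to move; the robot and the scene stay as the last step left them, time stands still between calls to the robot, and variables do not carry over. Pictures are saved under pics/ and viewed, and the job is handed in when it is done.

Besides the shell and the picture viewer there is one more tool, called as name(argument=value, ...), one argument or row to a line, values as JSON. step_arm: Moves the arm, as the interface text tells. Its arguments: {"type":"object","properties":{"targets":{"type":"array","items":{"type":"array","items":{"type":"array","items":{"type":"number"}}}},"grip_force":{"type":"number"}},"required":["targets"]}

```bash
mkdir -p pics
python3 - <<'E'
from workcell import bot,eyes
import cv2
print(bot.observe(), bot.tcp_to_tips)
for n in ["side","top","wrist"]:
    im=eyes.grab_frame(n); cv2.imwrite(f"pics/{n}0.png",im[:,:,::-1]); print(n,eyes.get_calibration(n))
E
```

```text
{'clock': 0.0, 'qpos': array([-1.26819872,  0.52202295, -0.03634405,  1.59999851,  0.02117979,
        1.02108842, -0.11278198]), 'qd': array([ 0.00090051, -0.00019303, -0.00025724,  0.00059071, -0.00067612,
        0.00015761, -0.00155404]), 'joint_efforts': array([ 1.17369760e-03, -9.27090883e+01,  1.98115222e+00, -3.69947255e+01,
        1.80612324e-02,  8.04042531e-03,  2.40219629e-05]), 'position': array([0.2275451 , 0.58177524, 0.25272335]), 'tool_rot': array([-1.5222865 ,  1.56966309, -1.89507238]), 'force': array([ 0.14659433,  0.09816882, -0.07790537]), 'moment': array([ 0.00288219, -0.00363887, -0.01213197]), 'grip_width': 0.08540221637755085} 0.022
side {'fx': 478.3553978128529, 'fy': 478.3553978128529, 'cx': 321.41332635991336, 'cy': 238.9936448967008, 'k1': -0.020211151452420265, 'camera_from_world': array([[ 0.91185101, -0.41012011, -0.01814447, -0.54185747],
       [-0.17806216, -0.35530116, -0.91763552,  0.25185149],
       [ 0.36989404,  0.83997772, -0.3970086 ,  0.58674937],
       [ 0.        ,  0.        ,  0.        ,  1.        ]])}
top {'fx': 534.1716751611231,
[... 161 characters left out ...]
0.00243897, -0.25109608],
       [-0.79298753, -0.50235311, -0.34469135,  0.57930557],
       [ 0.28978923,  0.1866555 , -0.93871291,  0.76416151],
       [ 0.        ,  0.        ,  0.        ,  1.        ]])}
wrist {'fx': 357.0799285498565, 'fy': 357.0799285498565, 'cx': 323.1575413176069, 'cy': 238.54261820875692, 'k1': 0.012263403433091338, 'hand_eye': array([[-1.53341445e-03, -3.00508319e-01,  9.53777961e-01,
        -1.21192853e-01],
       [ 9.99998636e-01,  1.23808617e-04,  1.64673325e-03,
        -3.99066365e-04],
       [-6.12942970e-04,  9.53779186e-01,  3.00507719e-01,
        -7.65245430e-02],
       [ 0.00000000e+00,  0.00000000e+00,  0.00000000e+00,
         1.00000000e+00]])}
```

View pics/side0.png

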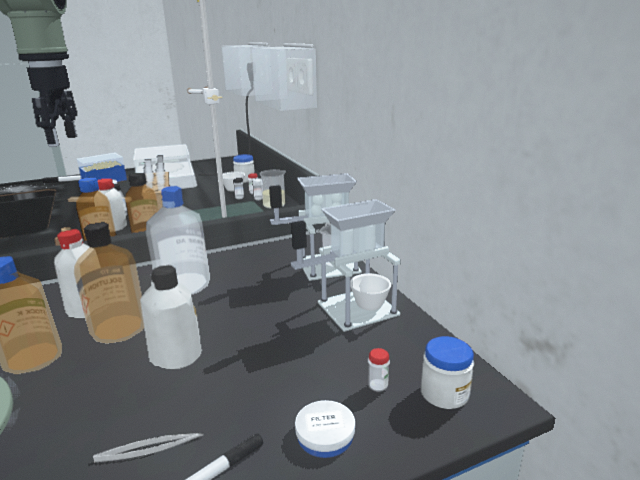

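View pics/top0.png

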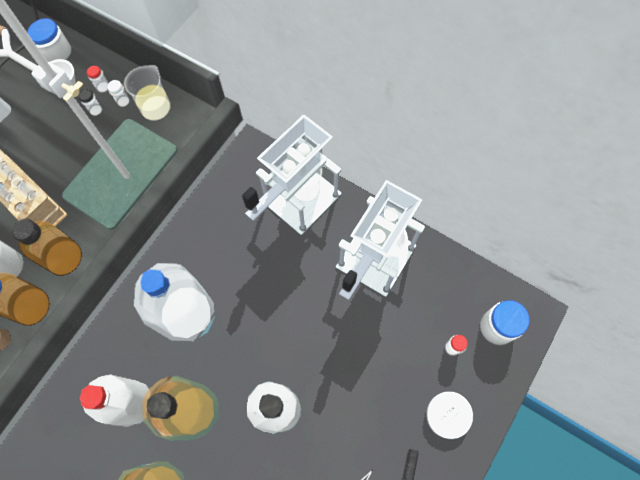

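View pics/wrist0.png

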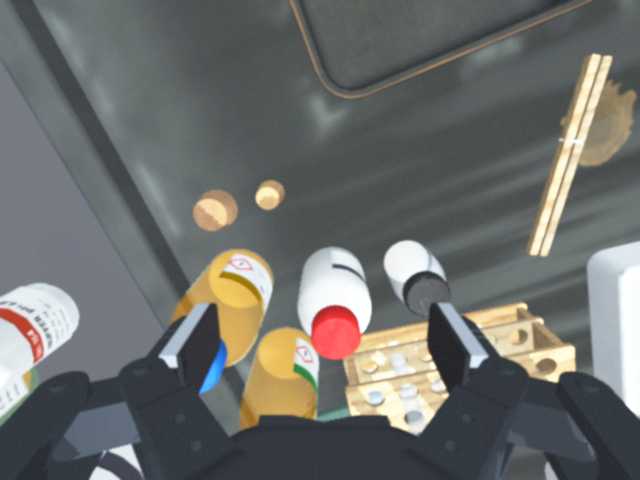

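The side view shows the mortar, at about (370,290), under the nearer hopper. That makes the farther one the ball hopper: grip at about (298,232) in side, but I need to check which top-view grip matches. I'll zoom in next.

```bash
cat > h.py <<'E'
import numpy as np,cv2
from workcell import bot,eyes
from scipy.spatial.transform import Rotation as R
def undist(c,u,v):
    xd=np.array([(u-c["cx"])/c["fx"],(v-c["cy"])/c["fy"]]); x=xd.copy()
    for _ in range(20): x=xd/(1+c["k1"]*(x@x))
    return x
def ray(name,u,v,T=None):
    c=eyes.get_calibration(name); x=undist(c,u,v); d=np.array([x[0],x[1],1.])
    if name=="wrist":
        W=T@c["hand_eye"]
    else: W=np.linalg.inv(c["camera_from_world"])
    d=W[:3,:3]@d; return W[:3,3],d/np.linalg.norm(d)
def onz(r,z): o,d=r; return o+d*(z-o[2])/d[2]
def tri(*rs):
    A=sum(np.eye(3)-np.outer(d,d) for o,d in rs); b=sum((np.eye(3)-np.outer(d,d))@o for o,d in rs)
    p=np.linalg.solve(A,b); return p,[float(np.linalg.norm(np.cross(p-o,d))) for o,d in rs]
def proj(name,p,T=None):
    c=eyes.get_calibration(name)
    M=np.linalg.inv(T@c["hand_eye"]) if name=="wrist" else c["camera_from_world"]
    q=M[:3,:3]@np.array(p)+M[:3,3]; x=q[:2]/q[2]; x=x*(1+c["k1"]*(x@x))
    return np.array([c["fx"]*x[0]+c["cx"],c["fy"]*x[1]+c["cy"]])
def tcp():
    s=bot.observe(); T=np.eye(4); T[:3,:3]=R.from_euler("xyz",s["tool_rot"]).as_matrix(); T[:3,3]=s["position"]; return T
E
python3 - <<'E'
import cv2
from h import *
a=cv2.imread("pics/side0.png")[160:340,220:420]; b=cv2.imread("pics/top0.png")[100:310,230:440]
cv2.imwrite("pics/side0z.png",cv2.resize(a,None,fx=3.2,fy=3.2,interpolation=cv2.INTER_CUBIC)[:600])
cv2.imwrite("pics/top0z.png",cv2.resize(b,None,fx=2.8,fy=2.8,interpolation=cv2.INTER_CUBIC)[:600])
for n,box in (("side",(255,170,320,270)),("top",(235,170,370,310))):
    im=cv2.imread(f"pics/{n}0.png"); m=((im.max(2)<25)).astype(np.uint8)
    x0,y0,x1,y1=box; k,l,st,ce=cv2.connectedComponentsWithStats(m[y0:y1,x0:x1])
    for i in range(1,k):
        if st[i][4]>40: print(n,st[i][:2]+[x0,y0],st[i][2:],ce[i]+[x0,y0])
for t in ((251,198),(349,280)):
    print(t, onz(ray("top",*t),.187), proj("side",onz(ray("top",*t),.187)))
E
```

```text
(251, 198) [0.59236508 0.20705266 0.187     ] [273.88177404 186.83030959]
(349, 280) [0.56253721 0.0166611  0.187     ] [295.9320116  222.17298187]
```

```bash
true
```

```text
(no output)
```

View pics/side0z.png

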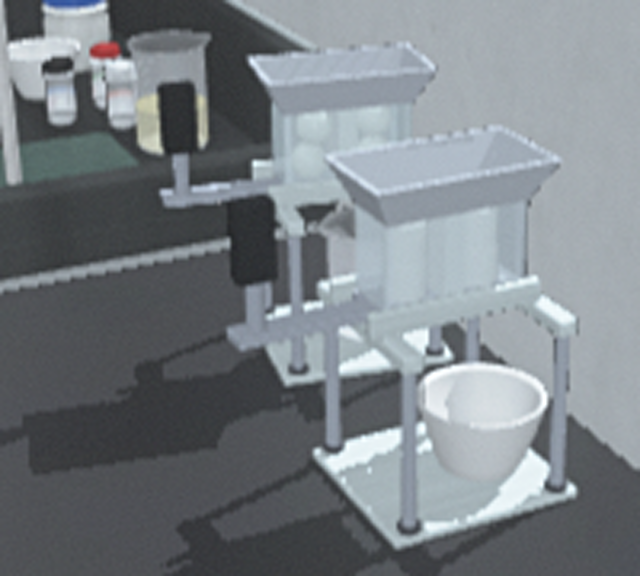

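View pics/top0z.png

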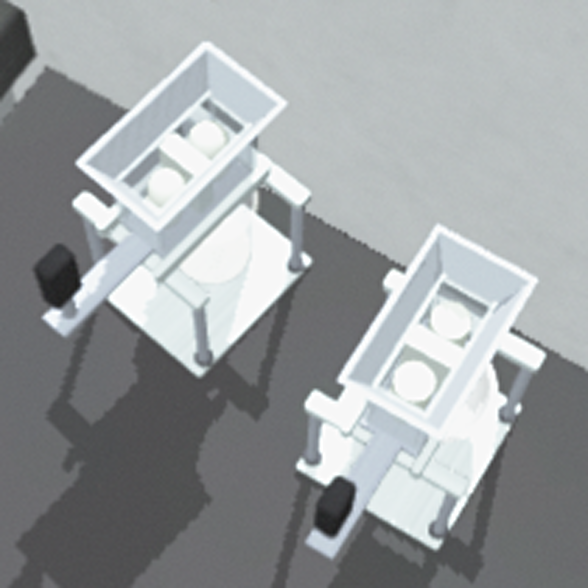

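The side zoom shows two stacked balls in the far hopper. Its grip is around (275,197) in side and (251,198) in top, with y about 0.21. The near hopper holds cylinders and stands over the mortar. Next I'll measure the grip and the rim.

Run:
```python
import cv2
from h import *
C={}
for n,box in (("side",(262,178,285,215)),("top",(238,180,266,216))):
    im=cv2.imread(f"pics/{n}0.png"); x0,y0,x1,y1=box
    for th in (40,50):
        m=((im.max(2)<th)).astype(np.uint8)
        k,l,st,ce=cv2.connectedComponentsWithStats(m[y0:y1,x0:x1])
        for i in range(1,k):
            if st[i][4]>40: 
                print(n,th,st[i][:2]+[x0,y0],st[i][2:],ce[i]+[x0,y0])
                C.setdefault(n,ce[i]+[x0,y0])
p,e=tri(ray("side",*C["side"]),ray("top",*C["top"])); print("grip centre",p,e)
z=lambda u,v:(230+u/2.8,100+v/2.8)
zs=lambda u,v:(220+u/3.2,160+v/3.2)
P=[onz(ray("top",*z(*q)),.19) for q in ((207,43),(286,103),(160,232),(78,162))]
for q in P: print(q, np.round((proj("side",q)-[220,160])*3.2))
for i in range(4): d=P[(i+1)%4]-P[i]; print(np.linalg.norm(d),np.degrees(np.arctan2(d[1],d[0])))
print("center",sum(P)/4)
# rim heights by two views: pts in side: left (250,57), back-right(435,68)?, front (278,108)?
for a,b in (((78,162),(250,57)),((286,103),(435,68)),((160,232),(275,106)),((207,43),(407,43))):
    print(tri(ray("top",*z(*a)),ray("side",*zs(*b))))
```

```text
side 50 [271 194] [10 14 56] [275.17857143 201.89285714]
top 40 [248 193] [10 16 85] [252.64705882 201.21176471]
top 50 [243 192] [ 15  17 136] [251.18382353 200.94852941]
grip centre [0.59726584 0.2140607  0.15447704] [0.0017649147723277812, 0.0017649147723279406]
[0.75437254 0.21802912 0.19      ] [408.  42.]
[0.74503025 0.15923824 0.19      ] [439.  67.]
[0.6410987  0.17416504 0.19      ] [270.  84.]
[0.65249955 0.23612511 0.19      ] [249.  56.]
0.0595285320533826 -99.02921441160478
0.1049979768458975 171.8269861648002
0.06300023315981317 79.57401757457514
0.10346772728310373 -10.07254704980366
center [0.69825026 0.19688938 0.19      ]
(array([0.65325582, 0.23658209, 0.1887698 ]), [0.00027618827464025587, 0.00027618827464053863])
(array([0.74385968, 0.15954933, 0.18992483]), [0.001156109287827446, 0.0011561092878273284])
(array([0.64650051, 0.17930383, 0.17450357]), [0.00032274608585077354, 0.00032274608585074974])
(array([0.75430006, 0.21842741, 0.18923022]), [0.00045398316928306644, 0.0004539831692828769])
```

Run:
```python
from h import *
T=tcp(); print(np.round(T,3))
for nm,t,s in (("stand base",(128,178),(223,215)),("blue cap big bottle",(155,281),(172,193)),("small bottle blk cap",(271,405),(164,277)),("amber cap",(161,405),(97,233)),("red",(93,398),(69,237)),("blue jar far",(44,33),(243,160)),("clamp",(72,91),(212,96))):
    print(nm,tri(ray("top",*t),ray("side",*s)))
c=0.16
for sgn in (1,-1):
    y=sgn*np.array([np.sin(c),np.cos(c),0]); x=np.array([0,0,-1.]); M=np.c_[x,y,np.cross(x,y)]
    rv=R.from_matrix(T[:3,:3].T@M).as_rotvec(); print(sgn,rv, np.degrees(np.linalg.norm(rv)))
    for p in ((.597,.214,.26),): print(T[:3,:3].T@(np.array(p)-T[:3,3])*100)
```

```text
[[-0.     0.364  0.931  0.228]
 [-0.001  0.931 -0.364  0.582]
 [-1.    -0.001  0.     0.253]
 [ 0.     0.     0.     1.   ]]
stand base (array([0.54546341, 0.47382307, 0.04913056]), [0.0006183083611645937, 0.0006183083611646223])
blue cap big bottle (array([0.41147056, 0.24789237, 0.19030152]), [0.0010287863655868063, 0.0010287863655866465])
small bottle blk cap (array([0.36024899, 0.01915135, 0.13817738]), [0.000931205247689115, 0.0009312052476889808])
amber cap (array([0.27993088, 0.1397217 , 0.17619212]), [0.0004934943510221311, 0.0004934943510221706])
red (array([0.22914063, 0.23777627, 0.1416333 ]), [0.00043093698809791066, 0.0004309369880979699])
blue jar far (array([0.69417403, 0.81109081, 0.09391126]), [0.0009007434224058335, 0.0009007434224060115])
clamp (array([0.54582624, 0.44969868, 0.33283233]), [0.002638189807644939, 0.0026381898076449223])
1 [-2.12842177e-01 -2.92960578e-05  8.25838968e-04] 12.195050338324434
[ -0.69107583 -20.80128083  47.80097621]
-1 [2.92875023e+00 1.21392431e-03 4.30631131e-05] 167.8050419218166
[ -0.69107583 -20.80128083  47.80097621]
```

step_arm(
  targets=[
    [[-2.7, -2, 4.3, -0.02, 0, 0, 1], [-2.7, -4.2, 9, -0.04, 0, 0, 1], [-2.7, -6.4, 13.6, -0.06, 0, 0, 1], [-2.7, -8.5, 18.2, -0.08, 0, 0, 1], [-2.7, -10.7, 22.8, -0.1, 0, 0, 1], [-2.7, -12.8, 27.4, -0.12, 0, 0, 1], [-2.7, -15, 32, -0.14, 0, 0, 1], [-2.7, -17.1, 36.6, -0.17, 0, 0, 1], [-2.7, -19.2, 41.1, -0.19, 0, 0, 1], [-2.7, -21.3, 45.6, -0.213, 0, 0, 1]],
  ],
)

```text
clock: 1.15
position: [0.569, 0.2228, 0.28]
tool_rot: [-1.893, 1.57, -2.052]
force: [0.8, 1.6, 0.2]
grip_width: 0.0854
```

Run:
```python
from h import *
T=tcp(); im=eyes.grab_frame("wrist"); np.save("T1.npy",T); print(np.round(T,4))
cv2.imwrite("pics/w1.png",im[:,:,::-1])
```

```text
[[-4.000e-04  1.582e-01  9.874e-01  5.690e-01]
 [-8.000e-04  9.874e-01 -1.582e-01  2.228e-01]
 [-1.000e+00 -8.000e-04 -3.000e-04  2.800e-01]
 [ 0.000e+00  0.000e+00  0.000e+00  1.000e+00]]
```

View pics/w1.png

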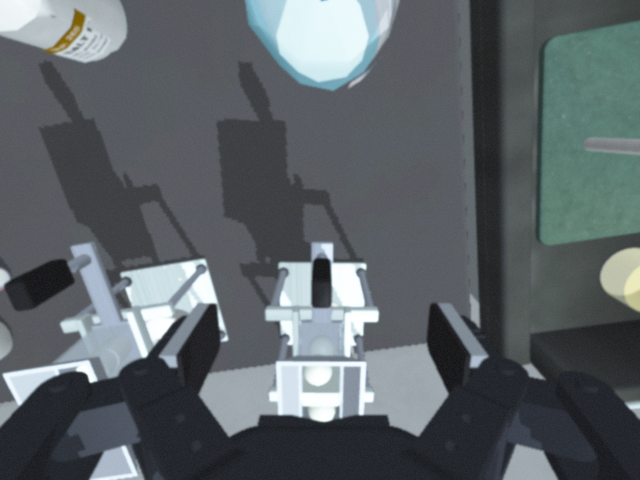

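The wrist view shows the gripper almost in line with the ball hopper. The grip is at about (321,282), the tongue tip at (321,245), and a ball at (319,375). I'll measure the grip more closely.

Run:
```python
from h import *
T=np.load("T1.npy"); im=cv2.imread("pics/w1.png")
cv2.imwrite("pics/w1z.png",cv2.resize(im[230:430,255:390],None,fx=3,fy=3,interpolation=cv2.INTER_CUBIC))
m=(im.max(2)<45).astype(np.uint8)[245:320,300:345]; k,l,st,ce=cv2.connectedComponentsWithStats(m)
for i in range(1,k):
    if st[i][4]>40: print(st[i][:2]+[300,245],st[i][2:],ce[i]+[300,245])
a=cv2.imread("pics/top0.png")[170:230,230:280]; cv2.imwrite("pics/tz.png",cv2.resize(a,None,fx=9,fy=9,interpolation=cv2.INTER_CUBIC))
a=cv2.imread("pics/side0.png")[175:235,255:315]; cv2.imwrite("pics/sz.png",cv2.resize(a,None,fx=9,fy=9,interpolation=cv2.INTER_CUBIC))
```

```text
[313 259] [ 17  26 359] [320.90529248 271.11420613]
```

View pics/w1z.png

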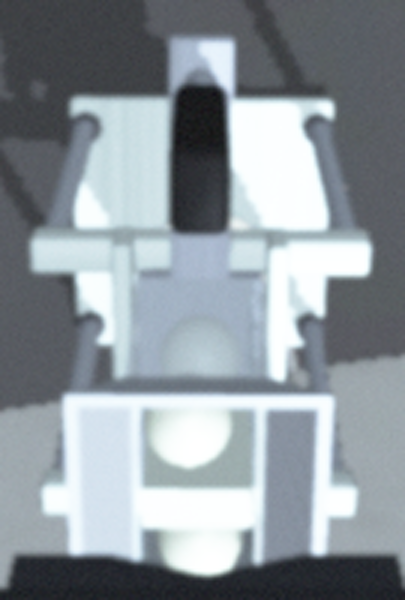

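View pics/tz.png

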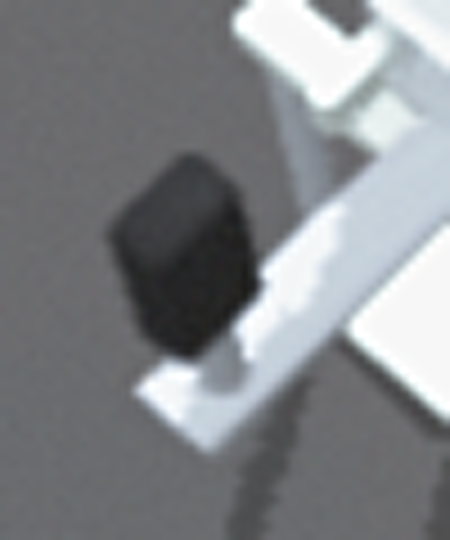

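View pics/sz.png

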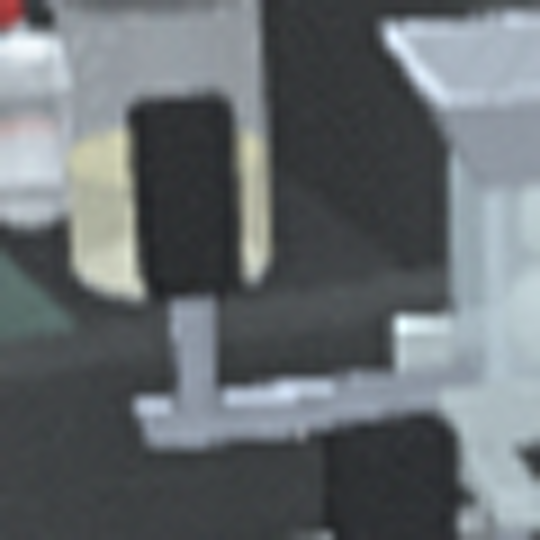

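Run:
```python
from h import *
T=np.load("T1.npy")
t=ray("top",249.8,193.6); s=ray("side",275.2,185.9); w=ray("wrist",322,294,T)
for c in ((t,s),(t,w),(s,w),(t,s,w)): print(tri(*c))
for z in (.187,): print([onz(r,z) for r in (t,s,w)])
# grip bottom in side / edges
A=onz(ray("wrist",255+172/3,230+210/3,T),.187);B=onz(ray("wrist",255+230/3,230+210/3,T),.187);print("width",A,B,np.linalg.norm(A-B))
A=onz(ray("wrist",322,280,T),.187);B=onz(ray("wrist",322,307.7,T),.187);print("len",A,B,np.linalg.norm(A-B))
# rim near edge from wrist, z .19: (65,397),(335,397) zoomed
A=onz(ray("wrist",255+65/3,230+397/3,T),.19);B=onz(ray("wrist",255+335/3,230+397/3,T),.19);print("rim",A,B,np.linalg.norm(A-B),np.degrees(np.arctan2(*(B-A)[:2])))
print(proj("wrist",[.597,.214,.187],T))
```

```text
(array([0.59724704, 0.21296866, 0.18658136]), [0.0002137433281095306, 0.00021374332810947117])
(array([0.60076599, 0.21629348, 0.17894812]), [0.0009717718366721076, 0.0009717718366716589])
(array([0.59852982, 0.21712913, 0.18528637]), [0.00014778508623337655, 0.0001477850862333511])
(array([0.59831329, 0.21559732, 0.18500313]), [0.0019389450541670646, 0.0007600827535540068, 0.0015648205800822242])
[array([0.59733376, 0.21277313, 0.187     ]), array([0.59657045, 0.21157719, 0.187     ]), array([0.59785642, 0.21724082, 0.187     ])]
width [0.60118142 0.21019786 0.187     ] [0.60320933 0.22289079 0.187     ] 0.012853907590101545
len [0.58791359 0.2188371  0.187     ] [0.60783482 0.21563886 0.187     ] 0.020176323402207385
rim [0.64305443 0.17808542 0.19      ] [0.6529295  0.23985097 0.19      ] 0.06254998042748106 9.083569411180862
[316.9531392  293.54085674]
```

step_arm(
  targets=[
    [[1, -0.1, 1.5, 0, 0, 0, 1], [3, -0.2, 2.9, 0, 0, 0, 1], [6, -0.2, 2.9, 0, 0, 0, 0.7], [9, -0.2, 2.9, 0, 0, 0, 0.5], [10.7, -0.2, 2.9, 0, 0, 0, 0.5], [10.7, -0.2, 2.9, 0, 0, 0, 0.5]],
  ],
  grip_force=40,
)

```text
clock: 1.8
position: [0.6014, 0.2071, 0.1705]
tool_rot: [-1.701, 1.564, -1.866]
force: [0.3, 0.8, 0.3]
grip_width: 0.0428
```

The arm was still settling when I took that reading, so I'll check it again.

Run:
```python
from h import *
T=tcp(); im=eyes.grab_frame("wrist"); print(np.round(T,4), bot.observe()["position"])
cv2.imwrite("pics/w2.png",im[:,:,::-1])
im=eyes.grab_frame("side"); cv2.imwrite("pics/s2.png",cv2.resize(im[150:280,220:380,::-1],None,fx=4,fy=4,interpolation=cv2.INTER_CUBIC))
T=tcp();print(T[:3,3])
for p in ((.5975,.215,.187),(.5975,.2165,.187)): print(T[:3,:3].T@(np.array(p)-T[:3,3])*100)
```

```text
[[-1.900e-03  1.645e-01  9.864e-01  6.014e-01]
 [-6.400e-03  9.864e-01 -1.645e-01  2.071e-01]
 [-1.000e+00 -6.600e-03 -9.000e-04  1.705e-01]
 [ 0.000e+00  0.000e+00  0.000e+00  1.000e+00]] [0.6021856  0.20739856 0.17223226]
[0.60278416 0.20762362 0.17342288]
[-1.36221926  0.63476984 -0.63886036]
[-1.36292206  0.78272249 -0.66354883]
```

View pics/w2.png

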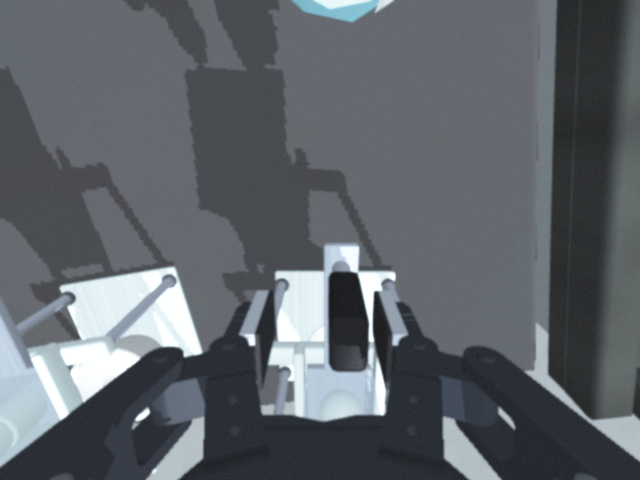

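View pics/s2.png

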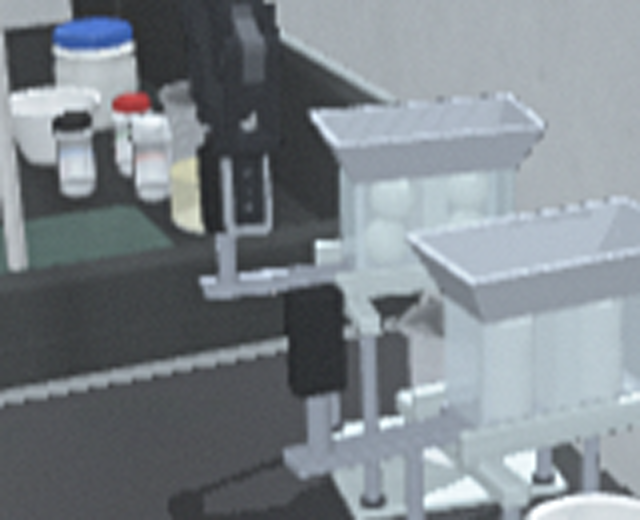

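The grip is between the jaws but sits about 7 mm toward +y: grip centre column about 349, jaw centre about 320. I'll correct that.

step_arm(
  targets=[
    [[0, 0.4, -0.3, 0, 0, 0, 0.5], [0, 0.7, -0.6, 0, 0, 0, 0.5], [0, 0.7, -0.6, 0, 0, 0, 0.5], [0, 0.7, -0.6, 0, 0, 0, 0.5]],
  ],
)

```text
clock: 2.3
position: [0.598, 0.2158, 0.1739]
tool_rot: [-0.874, 1.566, -1.039]
force: [-0.2, 0.0, -0.1]
grip_width: 0.0432
```

Run:
```python
from h import *
T=tcp(); im=eyes.grab_frame("wrist"); print(np.round(T,4))
cv2.imwrite("pics/w3.png",cv2.resize(im[230:400,210:430,::-1],None,fx=3,fy=3,interpolation=cv2.INTER_CUBIC))
print(onz(ray("wrist",320,350,T),.187),proj("wrist",[.5975,.215,.187],T),bot.observe()["position"])
```

```text
[[ 0.0026  0.1642  0.9864  0.598 ]
 [-0.0044  0.9864 -0.1642  0.2158]
 [-1.     -0.0039  0.0033  0.1739]
 [ 0.      0.      0.      1.    ]]
[0.59636271 0.21480382 0.187     ] [321.08544513 352.66183504] [0.59810213 0.21557471 0.17371699]
```

View pics/w3.png

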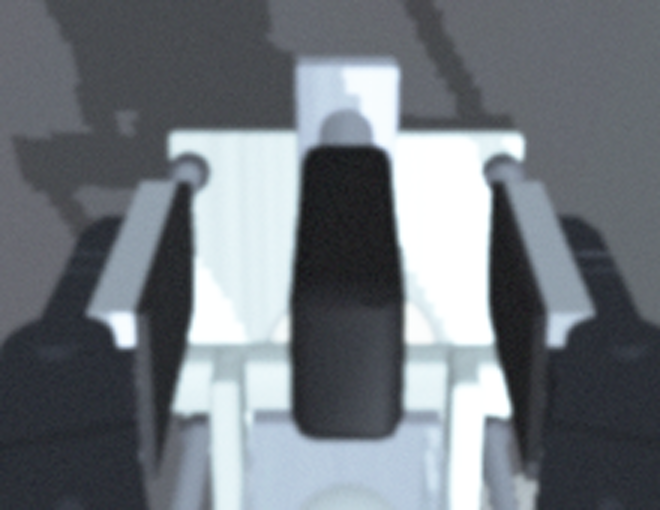

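The grip (zoomed x about 293–403) is centred between the pads (about 190–490). Closing now.

step_arm(
  targets=[
    [[0, 0, 0, 0, 0, 0, 0.25], [0, 0, 0, 0, 0, 0, 0.1], [0, 0, 0, 0, 0, 0, 0.0], [0, 0, 0, 0, 0, 0, 0.0], [0, 0, 0, 0, 0, 0, 0.0], [0, 0, 0, 0, 0, 0, 0.0]],
  ],
  grip_force=50,
)

```text
clock: 2.95
position: [0.5983, 0.2165, 0.174]
tool_rot: [-0.602, 1.566, -0.767]
force: [1.7, 4.9, 0.5]
grip_width: 0.0132
```

step_arm(
  targets=[
    [[0, 0, 0.2, 0, 0, 0, 0], [0, 0, 0.4, 0, 0, 0, 0], [0, 0, 0.4, 0, 0, 0, 0]],
  ],
)

```text
clock: 3.25
position: [0.5999, 0.2163, 0.174]
tool_rot: [-1.91, 1.567, -2.074]
force: [-22.9, 1.2, 15.5]
grip_width: 0.0134
```

The push met a hard resistance of 23 N after about 1.6 mm. Gate friction is only about 2 N, so this is the shut stop. Pulling out now.

step_arm(
  targets=[
    [[0, 0, -0.5, 0, 0, 0, 0], [0, 0, -1, 0, 0, 0, 0], [0, 0, -1.5, 0, 0, 0, 0], [0, 0, -2, 0, 0, 0, 0], [0, 0, -2.5, 0, 0, 0, 0], [0, 0, -2.5, 0, 0, 0, 0]],
  ],
)

```text
clock: 3.85
position: [0.5744, 0.2206, 0.174]
tool_rot: [-2.074, 1.566, -2.238]
force: [-1.7, 1.5, -0.6]
grip_width: 0.0134
```

Run:
```python
from h import *
im=eyes.grab_frame("side"); cv2.imwrite("pics/s4.png",cv2.resize(im[150:280,220:380,::-1],None,fx=4,fy=4,interpolation=cv2.INTER_CUBIC))
s=bot.observe(); p=s["position"]; print(p,s["force"],np.hypot(*(p-[.5999,.2163,.174])[:2]))
```

```text
[0.57453834 0.22054531 0.17399811] [-1.98608442  1.125984    0.93679352] 0.02571451685944137
```

View pics/s4.png

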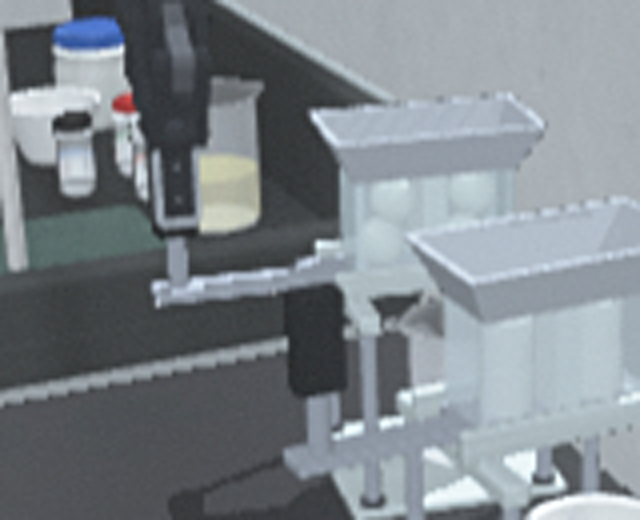

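The gate follows: it is about 25 mm out, and the pull force is about 2 N. Another 18 mm.

step_arm(
  targets=[
    [[0, 0, -0.5, 0, 0, 0, 0], [0, 0, -1, 0, 0, 0, 0], [0, 0, -1.4, 0, 0, 0, 0], [0, 0, -1.7, 0, 0, 0, 0], [0, 0, -1.7, 0, 0, 0, 0], [0, 0, -1.7, 0, 0, 0, 0], [0, 0, -1.7, 0, 0, 0, 0], [0, 0, -1.7, 0, 0, 0, 0]],
  ],
)

```text
clock: 4.7
position: [0.5577, 0.2234, 0.174]
tool_rot: [-2.144, 1.566, -2.308]
force: [-1.7, 3.2, -0.2]
grip_width: 0.0135
```

Run:
```python
from h import *
im=eyes.grab_frame("side"); cv2.imwrite("pics/s5.png",cv2.resize(im[150:280,220:380,::-1],None,fx=4,fy=4,interpolation=cv2.INTER_CUBIC))
im=eyes.grab_frame("wrist"); cv2.imwrite("pics/w5.png",im[:,:,::-1])
im=eyes.grab_frame("top"); cv2.imwrite("pics/t5.png",cv2.resize(im[90:250,220:380,::-1],None,fx=3.7,fy=3.7,interpolation=cv2.INTER_CUBIC))
s=bot.observe(); p=s["position"]; print(p,s["force"],np.hypot(*(p-[.5999,.2163,.174])[:2]))
```

```text
[0.55773014 0.22334714 0.17400398] [-1.52092318  1.43237922 -1.47601939] 0.04275464157026136
```

View pics/s5.png

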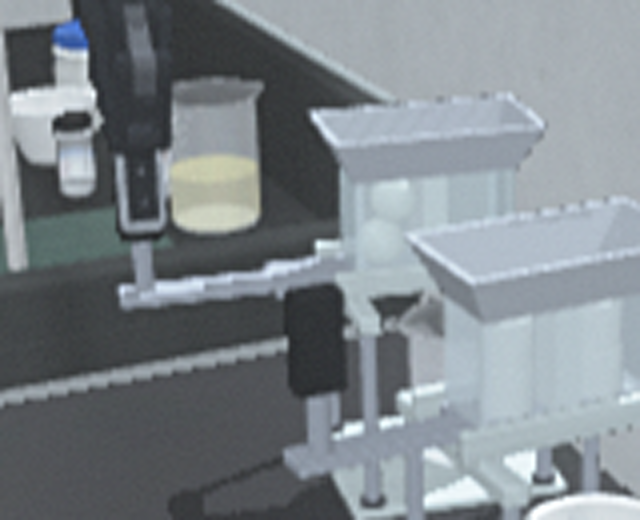

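View pics/t5.png

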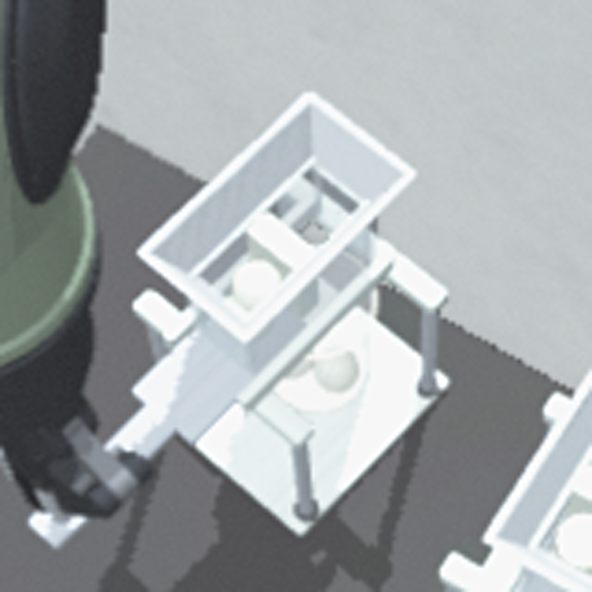

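View pics/w5.png

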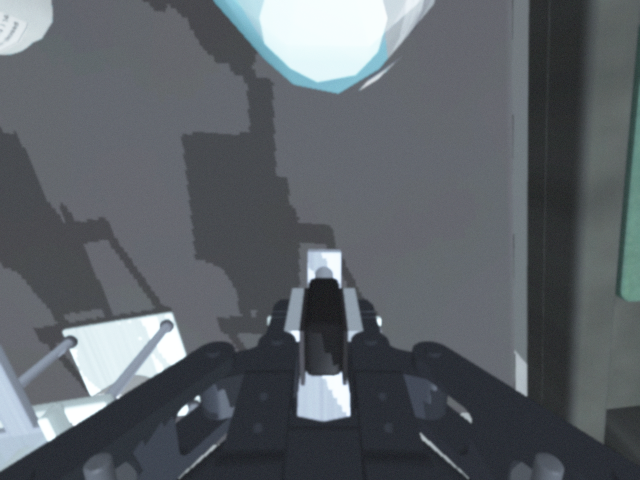

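The rear pocket is empty, a ball shows in the beaker (t5 at about (335,372)), and both front balls are still in (s5 at about (388,200) and (385,240)). Pushing shut.

step_arm(
  targets=[
    [[0, 0, 0.5, 0, 0, 0, 0], [0, 0, 1.0, 0, 0, 0, 0], [0, 0, 1.5, 0, 0, 0, 0], [0, 0, 2, 0, 0, 0, 0], [0, 0, 2.5, 0, 0, 0, 0], [0, 0, 3, 0, 0, 0, 0], [0, 0, 3.4, 0, 0, 0, 0], [0, 0, 3.7, 0, 0, 0, 0], [0, 0, 3.9, 0, 0, 0, 0], [0, 0, 3.9, 0, 0, 0, 0]],
  ],
)

```text
clock: 5.85
position: [0.5967, 0.2168, 0.174]
tool_rot: [-1.98, 1.566, -2.144]
force: [2.2, 1.0, 1.7]
grip_width: 0.0136
```

step_arm(
  targets=[
    [[0, 0, 0.1, 0, 0, 0, 0], [0, 0, 0.3, 0, 0, 0, 0], [0, 0, 0.4, 0, 0, 0, 0], [0, 0, 0.4, 0, 0, 0, 0]],
  ],
)

```text
clock: 6.25
position: [0.5998, 0.2163, 0.174]
tool_rot: [-2.265, 1.565, -2.429]
force: [-10.5, 1.2, 9.1]
grip_width: 0.0136
```

It reached the same stop position (x 0.5998), again with a reaction force. Releasing and rising.

step_arm(
  targets=[
    [[0, 0, 0, 0, 0, 0, 0.3], [0, 0, 0, 0, 0, 0, 0.5], [0, 0, 0, 0, 0, 0, 0.5], [0, 0, -0.1, 0, 0, 0, 0.5], [-2, 0, -0.1, 0, 0, 0, 0.5], [-5, 0, -0.1, 0, 0, 0, 0.5], [-9, 0, -0.1, 0, 0, 0, 0.5], [-12, 0, -0.5, 0, 0, 0, 0.5], [-13, 0, -4, 0, 0, 0, 0.5], [-13, 0, -6, 0, 0, 0, 0.5]],
  ],
)

```text
clock: 7.25
position: [0.5401, 0.2271, 0.3059]
tool_rot: [-2.195, 1.567, -2.359]
force: [-0.3, -0.1, -0.8]
grip_width: 0.0427
```

step_arm(
  targets=[
    [[0, 0, 0, 0, 0, 0, 0.5], [0, 0, 0, 0, 0, 0, 0.5], [0, 0, 0, 0, 0, 0, 0.5], [0, 0, 0, 0, 0, 0, 0.5]],
  ],
)

```text
clock: 7.65
position: [0.5407, 0.2268, 0.3055]
tool_rot: [-2.181, 1.567, -2.345]
force: [-0.3, -0.2, -0.2]
grip_width: 0.0426
```

Run:
```python
from h import *
im=eyes.grab_frame("side"); cv2.imwrite("pics/s6f.png",im[:,:,::-1]);cv2.imwrite("pics/s6.png",cv2.resize(im[150:280,220:380,::-1],None,fx=4,fy=4,interpolation=cv2.INTER_CUBIC))
im=eyes.grab_frame("top"); cv2.imwrite("pics/t6f.png",im[:,:,::-1]); cv2.imwrite("pics/t6.png",cv2.resize(im[90:250,220:380,::-1],None,fx=3.7,fy=3.7,interpolation=cv2.INTER_CUBIC))
s=bot.observe(); print(s["clock"],s["position"],s["force"],s["grip_width"])
```

```text
7.75 [0.54050782 0.22684453 0.30554303] [-0.59845367 -0.76361148 -0.05698736] 0.0426011188624105
```

View pics/s6.png

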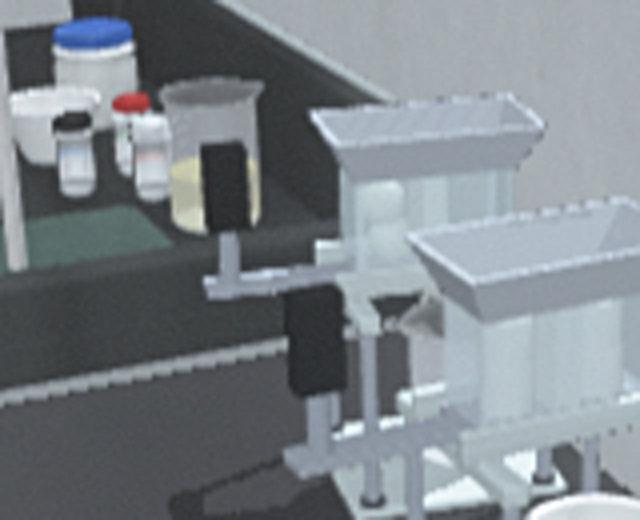

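View pics/t6.png

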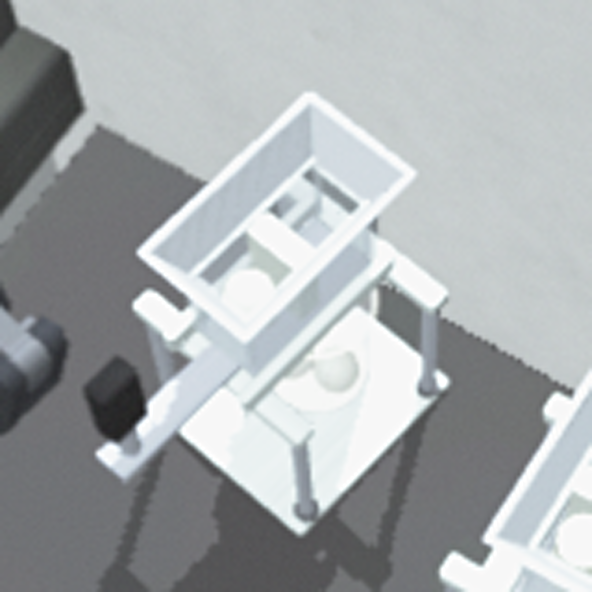

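The gate is back in: the tongue tip in side is at zoomed x about 207, against 203 at the start, so it is slightly further shut than it began. The front balls are still in, at about (383,203) and (385,240), and the beaker looks unchanged, with a ball in it. The arm is clear, so I'm handing in.

```bash
python3 -c "
from workcell import bot
print(bot.job_done())"
```

```text
the job is handed in; nothing more can be done
None
```

I pulled the ball hopper's gate about 42 mm open, pushed it fully shut, let go and backed the arm clear. I handed the job in at 7.75 s, and it reported no verdict.

**Pull and push:** I first pushed the gate to its stop, which gave a zero point (23 N reaction). The pull was then 42.7 mm by the tool position. Pushing shut ended at the same stop, within 0.1 mm, at about 10 N.

**Last checks, from the side and top images:**
- **Rear pocket:** it is empty. Only one ball in the beaker could be made out clearly; the other I infer from the empty pocket.
- **Front pocket:** both balls are still in.
- **Beaker:** it looked upright and unmoved by eye; I did not measure it.
- **Other hopper:** its gate looks unchanged and was not touched.

**Problems on the way:** the first descent landed about 7 mm off to the side and 6 mm forward, because I had read the pose while the arm was still settling. I corrected it before gripping. The three cameras placed the grip's top up to 6 mm apart sideways, with heights from 179 to 187 mm, but the grasp was centred.

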